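# Half-close the bayonet lid on the indexed pot and hold it

### The arm

A 6-joint arm with a two-finger parallel gripper is mounted at the origin on the work surface; the furniture and walls round the work are solid. World frame = base frame: x ahead of the robot, y to its left, z up, the work surface at z = 0. Lengths are in m, angles in degrees, forces in N, time in s.
With the tool pointing down it reaches from about 0.375 to 0.9 m from the base axis. Payload 3.1 kg.
Tool frame: the origin (TCP) lies between the finger pads, 19 mm behind the fingertips; this is the grasp point; y points along the fingers, x is the direction in which the jaws open and shut, and the axes are right-handed (so a half turn about y gives the same grasp; the last joint's range is limited). The gripper opens to 87 mm and grips with 3 to 60 N. Pads are 19 mm wide; open, the fingers measure 117 mm over their backs; the gripper's body (75 mm by 190 mm) begins 51 mm behind the grasp point.
Start: joints at [-78.753, 30.224, 82.088, -0, 67.689, -10.227], TCP at [0.229, -0.582, 0.241] pointing down, gripper open.
Joint ranges: [-176.69, 176.69], [-43.24, 126.21], [12.49, 139.97], [-82, 262], [0, 151.66], [-163.58, 163.58]. Speed limits (degrees/s): [159.86, 159.86, 180, 180, 180, 180].

### API

Orientations are given as a 3x3 rotation matrix whose columns are the frame's x, y, z axes.
In Python, from rig import bot, imaging, workorder gives the robot as it stands. The module is installed in compiled form; this text tells all that it offers.
- The arm moves only by the tool drive_tool, never from a script. Its argument "commands" is a list of rows, each an object of numbers: "dx", "dy", "dz": the shift along the tool's x, y, z normalised to -1 to 1, where 1 is 4 cm; "wx", "wy", "wz": the turn, a rotation vector about the tool's x, y, z normalised to -1 to 1, where 1 is pi/2 rad; "grip": the finger opening in mm, from 0 to 87. In form: [{"dx": .., "dy": .., "dz": .., "wx": .., "wy": .., "wz": .., "grip": ..}, ...]. A call has 1 to 8 rows; each row shifts and turns the commanded pose from where the row before left it, along the tool's axes as they then stand; what a row does not reach is not made up. A row lasts 1/8 s, in which the tool goes at most 62.5 mm and 10.7 degrees, less where a joint would pass 70% of its speed; a pose out of reach is approached as far as the arm can. A call with a number of a shift or a turn outside -1 to 1 is refused whole. A call with a gripper value outside its range is refused whole. The fingers move at their own pace and stop on an object; the grip force is fixed at half the most. Time passes only in rows, so rows that do not move let the fingers close. It gives the time, the measured TCP pose, the force and the opening at its end, in the units of the state.
- bot.read_state(): the state, without advancing time (a new reading comes with each control period).
- imaging.capture(name): name is "side" or "top"; returns (picture, depth): 420x560x3 uint8, red, green, blue; 420x560 float32, m along the optical axis (not along the pixel's ray), 0 where there is no reading.
- imaging.get_calibration(name): a dict with "mtx" (3x3 intrinsics, pixels), "world_to_cam" (4x4, takes a point from world to camera coordinates). Camera axes: x right, y down, z forward; pixel columns grow to the right and rows downward; lengths in m; the calibration is good to about 2 mm. A picture is of the moment at which its call begins. get_calibration takes no time and is no camera call.
- workorder.hand_in(): hands the job in, once; it reports no verdict.
The state is a dict: "time_s": time; "joint_positions": joint angles; "qvel": joint speeds; "tau": joint torques, N m; "position": TCP position; "tcp_rot": TCP orientation; "force": force on the tool from outside, world axes, zero at the start; "moment": the same for the moment, N m; "opening": opening from 0.0 (shut) to 1.0 (fully open).
Only numpy, scipy, OpenCV 4.12 (cv2) and the standard library are available. Lean on these libraries where they do the work, as an engineer would, in place of code of your own. Each camera call takes 0.05 s, during which the arm holds its last target. There are 200 camera calls.

### The job

First slide the metal pot by its handle along its guide, without lifting it, until it stands at the steel index plate. Then take the lid by its wing, drop it in with its lugs through the collar's slots, and twist it clockwise to the half-way mark (two ribs, an eighth of a turn) without letting the catch click. Finish while still gripping the lid's wing there, so that I can scribe a match mark; leave the other things alone.

Things in the scene. Friction and masses are not known exactly. Their poses are not given: they have to be found in the camera images.
- guide: Fixed slide guide: plywood board 134 x 350 x 8 mm with two aluminium rails along its y axis. Origin: centre of its underside, on the table. The channel between the rails is 95 mm wide (x) and runs along y between end stops at y = +-163 mm; its floor is 8 mm above the origin, the rails' tops 20 mm.
- index: Fixed steel index plate on the guide's far (+x) rail, 14 mm wide, top 56 mm above the table. Origin: on the channel's centre line and floor, level with the plate along the guide (the plate is 50 to 64 mm from it along +x); axes as the guide's. The pot stands at the index when its origin is at this origin; at the start it is 100 to 200 mm to either side along y.
- pot: Loose aluminium pot, about 0.7 kg, in the channel on a square foot 90 x 90 x 8 mm (2.5 mm of play to each rail, so it can hardly turn). Origin: centre of the foot's underside; z up, x away from the handle. Body 64 mm in diameter; collar 80 mm in diameter, 6 mm thick, its top 68 mm above the origin.
- pot_handle (a point): Middle of the grip of the pot's handle: black level bar, 16 mm in diameter, along the pot's -x (towards the robot), from 62 to 106 mm from the pot's axis; this point is 84 mm from the axis and 45 mm above the pot's origin. Can be gripped from above.
- pot_mouth (a point): Centre of the collar's top; axes as the pot's. Round mouth, 40 mm in diameter, with two slots along +x and -x, in line with the handle: 56 mm from end to end, 13 mm wide. Raised ribs on the collar, on both sides, going clockwise from above: one rib at the slots (0 rad), two ribs at the half-way mark (0.785 rad), three at the locked end (1.57 rad).
- lid: Loose bayonet lid, about 0.15 kg, standing on its plug. Origin: centre of the plug's underside; z up. Plug 36 mm in diameter, 14 mm high; two lugs at its foot along +x and -x, 50 mm from end to end, 8 mm wide, 6 mm high; disc 60 mm in diameter, 14 to 19 mm above the origin. Half a turn about z makes no difference. Seated, its origin is 54 mm above the pot's, on the same axis.
- lid_wing (a point): Where the TCP can grip the lid: on its axis, 43 mm above its origin. The black upright wing lies along the lid's x, above the lugs: 50 mm long, 12 mm thick (y), from 19 to 47 mm above the origin. Once seated the lid has 2 mm of play and turns only clockwise seen from above (-z): half-way is its x axis 0.785 rad clockwise of the pot's; the other way is blocked after 0.1 rad.
- catch_a (a joint): Sprung catch pin under the collar (m): 0 free, 0.001 to 0.002 pressed back while a lug snaps past it. A lug meets it at about 0.93 rad of turn and passes its middle at about 1.2 rad, which is the click. Stiffness 800 N/m, 0.8 N preload.
- catch_b (a joint): An equal catch pin on the far side of the mouth (m).
- nail_tin: Bystander: open grey tin, 65 mm in diameter, 45 mm high. Origin: centre of the underside.
- tape_measure: Bystander: pocket tape, 42 x 84 x 66 mm. Origin: centre of the underside.
- brick_offcut_0: Bystander: brick offcut, 52 x 75 x 30 mm. Origin: centre of the underside.

How it is judged:
By the outcome, as a careful person would: the job done as asked, in the order asked, and still so for the second after the job is handed in, while the arm keeps its last pose, push and grip.
It also fails if it takes over 64 s, if anything falls off the work surface, if the arm or the gripper's body presses on something with over 40 N, if the wrist force passes 120 N, or if a joint passes its speed limit or range.

## Working session

There is one attempt and no reset: what is moved stays moved. The work goes in short steps, Python scripts to look and compute and a tool call to move; the robot and the scene stay as the last step left them, time stands still between calls to the robot, and variables do not carry over. Pictures are saved under pics/ and viewed, on a budget of 10 in all, crops included, one or two more only if the job needs it, and the job is handed in when it is done.

Besides the shell and the picture viewer there is one more tool, called after "Emit:" by a JSON object that holds its "op" and its "data". drive_tool: Moves the arm, as the interface text tells. Its arguments: {"type":"object","properties":{"commands":{"type":"array"}},"required":["commands"]}

```bash
mkdir -p pics; cat > h.py <<'E'
import numpy as np, cv2
from rig import bot, imaging, workorder
def cap(n):
    p,d=imaging.capture(n); c=imaging.get_calibration(n)
    return p,d,np.array(c["mtx"]),np.array(c["world_to_cam"])
def world(d,K,T):
    h,w=d.shape; u,v=np.meshgrid(np.arange(w),np.arange(h))
    P=np.stack([(u-K[0,2])/K[0,0]*d,(v-K[1,2])/K[1,1]*d,d],-1)
    W=(P-T[:3,3])@T[:3,:3]; W[d==0]=np.nan
    return W
def onplane(u,v,z,K,T):
    r=np.array([(u-K[0,2])/K[0,0],(v-K[1,2])/K[1,1],1])@T[:3,:3]
    o=-T[:3,3]@T[:3,:3]
    return o+r*(z-o[2])/r[2]
E
python3 - <<'E'
from h import *
s=bot.read_state(); print(s)
ims=[]
for n in("top","side"):
    p,d,K,T=cap(n); np.savez(n+"0.npz",p=p,d=d,K=K,T=T); cv2.imwrite(f"pics/{n}0.png",p[:,:,::-1]); print(n,K.round(1).tolist(),(-T[:3,3]@T[:3,:3]).round(3),T[:3,:3].round(2).tolist())
E
```

```text
{'time_s': 0.0, 'joint_positions': array([-7.87529259e+01,  3.02803376e+01,  8.21558224e+01, -1.41951036e-03,
        6.76882708e+01, -1.02271628e+01]), 'qvel': array([-0.08513575,  0.00265608, -0.00124162,  0.00252359,  0.02381237,
       -0.08656714]), 'tau': array([-5.71401324e-04, -4.40052688e+01, -1.76593190e+01,  6.30636932e-02,
        5.82126144e-02, -1.54989357e-04]), 'position': array([ 0.22868849, -0.58092195,  0.24026001]), 'tcp_rot': array([[ 3.66091126e-01, -4.46053716e-04,  9.30578900e-01],
       [-9.30576543e-01,  2.12554653e-03,  3.66091217e-01],
       [-2.14128510e-03, -9.99997642e-01,  3.63056595e-04]]), 'force': array([ 0.21874938, -0.17374573, -0.41743964]), 'moment': array([ 0.00974418,  0.02087599, -0.00750089]), 'opening': 0.9970653397015109}
top [[522.2, 0.0, 277.6], [0.0, 522.2, 210.6], [0.0, 0.0, 1.0]] [ 0.382 -0.021  1.401] [[0.02, -1.0, 0.0], [-0.99, -0.02, -0.14], [0.14, -0.0, -0.99]]
side [[491.0, 0.0, 285.4], [0.0, 491.0, 206.6], [0.0, 0.0, 1.0]] [ 0.545 -1.043  0.673] [[1.0, -0.05, -0.02], [-0.04, -0.49, -0.87], [0.03, 0.87, -0.5]]
```

View pics/top0.png

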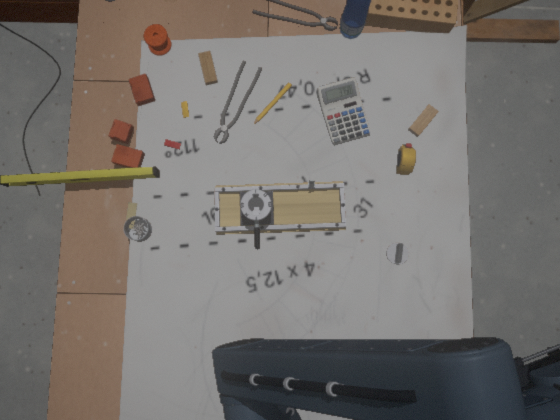

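View pics/side0.png

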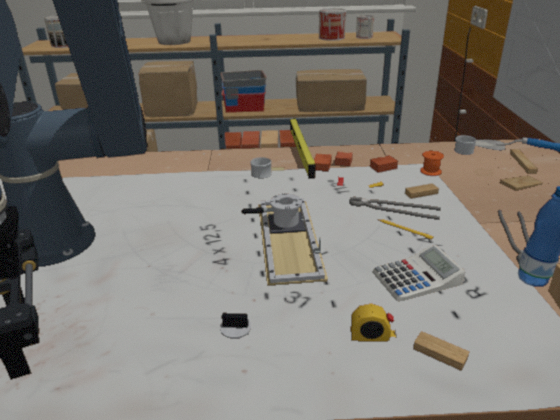

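The top view shows the pot at (256,205) with its handle end at (257,246), the index plate near (311,185), and the lid at (398,253) with its wing nearly upright in the picture. The side view agrees: the lid is at (235,325) and the pot at (285,210).

```bash
python3 - <<'E'
from h import *
z=np.load("top0.npz");p,d,K,T=[z[k] for k in "pdKT"]; W=world(d,K,T)
def box(m,name):
    pts=W[m]; 
    if len(pts)<4: print(name,len(pts));return
    r=cv2.minAreaRect(pts[:,:2].astype(np.float32)*1000)
    print(name,len(pts),"med",np.nanmedian(pts,0).round(4),"rect",np.round(r[0],1),np.round(r[1],1),round(r[2],1))
U,V=np.meshgrid(np.arange(560),np.arange(420)); hsv=cv2.cvtColor(p,cv2.COLOR_RGB2HSV)
def reg(u0,u1,v0,v1): return (U>=u0)&(U<u1)&(V>=v0)&(V<v1)
g=reg(205,355,175,255)
Z=W[...,2]
box(g&(Z>.068)&(Z<.085),"collar")
box(g&(Z>.04)&(Z<.062)&(V<192),"index")
box(g&(Z>.04)&(Z<.066)&(V>225),"handle")
box(g&(Z>.005)&(Z<.03)&(V>180)&(V<235)&(U>212)&(U<350),"guide")
l=reg(380,416,235,272)
box(l&(Z>.03)&(Z<.06),"wing"); box(l&(hsv[...,2]<80),"wingdark"); box(l&(Z>.01)&(Z<.027),"disc")
dk=l&(hsv[...,2]<80); c=np.argwhere(dk)[:,::-1]
q=np.array([onplane(u,v,.047,K,T)[:2] for u,v in c])*1000
r=cv2.minAreaRect(q.astype(np.float32)); print("wing ray",r)
# dark pixels of handle by rays at handle top
dk=reg(245,270,222,252)&(hsv[...,2]<60); q=np.array([onplane(u,v,.061,K,T)[:2] for v,u in np.argwhere(dk)])*1000
print("handle ray",cv2.minAreaRect(q.astype(np.float32)))
# crops enlarged
a=cv2.resize(p[172:262,205:355],None,fx=5,fy=5,interpolation=2)[:,:750]; b=cv2.resize(p[235:272,375:420],None,fx=5,fy=5,interpolation=2)
cv2.imwrite("pics/c1.png",a[:,:,::-1])
for (n) in ["side"]:
    z=np.load("side0.npz");p,d,K,T=[z[k] for k in "pdKT"]; W=world(d,K,T);Z=W[...,2]; hsv=cv2.cvtColor(p,cv2.COLOR_RGB2HSV)
    box(reg(262,312,185,230)&(Z>.073)&(Z<.08),"s collar"); box(reg(305,330,230,255)&(Z>.035)&(Z<.06),"s index"); box(reg(215,255,308,330)&(Z>.025)&(Z<.06),"s wing"); box(reg(240,270,200,220)&(Z>.045)&(Z<.065),"s handle")
    box(reg(250,330,195,285)&(Z>.014)&(Z<.025),"s rails")
E
```

```text
collar 538 med [0.587  0.0365 0.0755] rect [587.   37.2] [79.4 77.3] 0.6
index 14 med [ 0.6555 -0.1102  0.051 ] rect [ 655.4 -108.9] [ 3.9 13.3] 7.5
handle 130 med [0.5033 0.0312 0.0588] rect [503.  32.] [60.3 13.4] 1.5
guide 5095 med [ 0.5891 -0.0383  0.0108] rect [590.  -30.5] [145.1 369.8] 1.2
wing 110 med [ 0.4717 -0.3381  0.0445] rect [ 472.3 -339.4] [13.6 49.4] 83.5
wingdark 0
disc 287 med [ 0.4717 -0.3331  0.0179] rect [ 472.  -339.9] [58.5 58.7] 34.2Traceback (most recent call last):
  File "<stdin>", line 20, in <module>
cv2.error: OpenCV(4.12.0) /io/opencv/modules/imgproc/src/convhull.cpp:143: error: (-215:Assertion failed) total >= 0 && (depth == CV_32F || depth == CV_32S) in function 'convexHull'
```

```bash
python3 - <<'E'
from h import *
U,V=np.meshgrid(np.arange(560),np.arange(420))
def reg(u0,u1,v0,v1): return (U>=u0)&(U<u1)&(V>=v0)&(V<v1)
z=np.load("top0.npz");p,d,K,T=[z[k] for k in "pdKT"]; W=world(d,K,T);Z=W[...,2]
cv2.imwrite("pics/c1.png",cv2.resize(p[172:262,205:355],None,fx=5,fy=5,interpolation=2)[:,:,::-1])
# far rail/near rail points: rail tops z~.02
for nm,v0,v1 in(("far",180,195),("near",218,236)):
    m=reg(214,348,v0,v1)&(Z>.015)&(Z<.026); w=W[m]; 
    ys=w[:,1]; c=np.polyfit(ys,w[:,0],1); print(nm,len(w),"yaw",np.degrees(-np.arctan(c[0])).round(2),"x at y=-.03",np.polyval(c,-.03).round(4), ys.min(),ys.max())
def rect(n,m):
    w=W[m]; r=cv2.minAreaRect((w[:,:2]*1000).astype(np.float32)); print(n,len(w),np.median(w,0).round(4),np.round(r[0],1),np.round(r[1],1),round(r[2],1))
z=np.load("side0.npz");p,d,K,T=[z[k] for k in "pdKT"]; W=world(d,K,T);Z=W[...,2]
rect("s collar",reg(262,312,185,230)&(Z>.073)&(Z<.08));rect("s index",reg(305,330,230,255)&(Z>.035)&(Z<.06)); rect("s wing",reg(215,255,308,330)&(Z>.025)&(Z<.06)); rect("s wingtop",reg(215,255,308,330)&(Z>.044)&(Z<.06)); rect("s handle",reg(240,262,200,220)&(Z>.045)&(Z<.065))
for nm,a,b in(("far",.63,.67),("near",.52,.555)):
    m=reg(250,335,190,290)&(Z>.016)&(Z<.024)&(W[...,0]>a)&(W[...,0]<b);w=W[m]; c=np.polyfit(w[:,1],w[:,0],1); print(nm,len(w),np.degrees(-np.arctan(c[0])).round(2),np.polyval(c,-.03).round(4),w[:,1].min(),w[:,1].max())
E
```

```text
far 605 yaw 2.85 x at y=-.03 0.6422 -0.1987562810945262 0.15113309959721785
near 688 yaw 2.0 x at y=-.03 0.5402 -0.20139029057236052 0.14550306363833768
s collar 325 [0.5846 0.025  0.0766] [584.4  31. ] [80.7 78. ] 85.8
s index 20 [ 0.6548 -0.117   0.0499] [ 654.8 -115.6] [14.2  2.4] 87.2
s wing 344 [ 0.4715 -0.3488  0.0408] [ 471.  -345.8] [14.2 49.6] 82.8
s wingtop 144 [ 0.4724 -0.3462  0.0475] [ 471.1 -345.8] [14.  49.1] 83.1
s handle 129 [0.4996 0.022  0.0577] [497.5  24.2] [50.7 16.1] 3.0
far 417 2.22 0.6409 -0.2049082325303036 0.1426526321508591
near 485 1.82 0.5383 -0.21061329360058825 0.1428165071217658
```

View pics/c1.png

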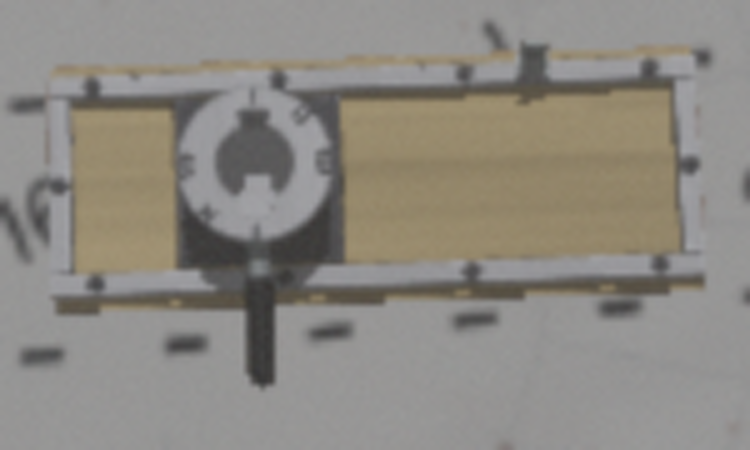

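The crop shows the pot's slots in line with the handle, and the index plate at crop (533,63), to the right of the pot. So the slide is about 149 mm toward -y, with guide yaw about 2.2°. The two cameras differ by about 6 mm in y, so I will calibrate by gripping the handle. I will turn the jaws across the handle and move over.

Emit:
{"op": "drive_tool", "data": {"commands": [{"wy": 0.107,"grip": 60},{"wy": 0.107,"grip": 60},{"dx": -1,"dz": 0.4,"grip": 60},{"dx": -1,"dz": 0.4,"grip": 60},{"dx": -1,"dz": 0.4,"grip": 60},{"dx": -1,"dz": 0.4,"grip": 60},{"dx": -1,"dz": 0.4,"grip": 60},{"dx": -1,"dz": 0.4,"grip": 60}]}}

```text
schema error: expected keys dx, dy, dz, wx, wy, wz, grip
```

Emit:
{"op": "drive_tool", "data": {"commands": [{"dx": -1,"dz": 0.5,"grip": 60},{"dx": -1,"dz": 0.5,"grip": 60},{"dx": -1,"dz": 0.5,"grip": 60},{"dx": -1,"dz": 0.5,"grip": 60},{"dx": -1,"dz": 0.5,"grip": 60},{"dx": -1,"dz": 0.5,"grip": 60},{"dx": -1,"dz": 0.5,"grip": 60},{}]}}

```text
schema error: expected keys dx, dy, dz, wx, wy, wz, grip
```

Emit:
{"op": "drive_tool", "data": {"commands": [{"dx": 0,"dy": 0,"dz": 0,"wx": 0,"wy": 0.107,"wz": 0,"grip": 60},{"dx": 0,"dy": 0,"dz": 0,"wx": 0,"wy": 0.107,"wz": 0,"grip": 60},{"dx": -1,"dy": 0,"dz": 0.4,"wx": 0,"wy": 0,"wz": 0,"grip": 60},{"dx": -1,"dy": 0,"dz": 0.4,"wx": 0,"wy": 0,"wz": 0,"grip": 60},{"dx": -1,"dy": 0,"dz": 0.4,"wx": 0,"wy": 0,"wz": 0,"grip": 60},{"dx": -1,"dy": 0,"dz": 0.4,"wx": 0,"wy": 0,"wz": 0,"grip": 60},{"dx": -1,"dy": 0,"dz": 0.4,"wx": 0,"wy": 0,"wz": 0,"grip": 60},{"dx": -1,"dy": 0,"dz": 0.4,"wx": 0,"wy": 0,"wz": 0,"grip": 60}]}}

```text
time_s: 1.1
position: [0.3157, -0.3365, 0.241]
tcp_rot: [[0.038, -0.0, 0.999], [-0.999, 0.001, 0.038], [-0.001, -1.0, -0.0]]
force: [0.4, 0.4, 1.1]
opening: 0.688
```

Emit:
{"op": "drive_tool", "data": {"commands": [{"dx": -1,"dy": 0,"dz": 0.5,"wx": 0,"wy": 0,"wz": 0,"grip": 60},{"dx": -1,"dy": 0,"dz": 0.5,"wx": 0,"wy": 0,"wz": 0,"grip": 60},{"dx": -1,"dy": 0,"dz": 0.5,"wx": 0,"wy": 0,"wz": 0,"grip": 60},{"dx": -1,"dy": 0,"dz": 0.5,"wx": 0,"wy": 0,"wz": 0,"grip": 60},{"dx": -1,"dy": 0,"dz": 0.5,"wx": 0,"wy": 0,"wz": 0,"grip": 60},{"dx": -1,"dy": 0,"dz": 0.5,"wx": 0,"wy": 0,"wz": 0,"grip": 60},{"dx": -1,"dy": 0,"dz": 0.5,"wx": 0,"wy": 0,"wz": 0,"grip": 60},{"dx": 0,"dy": 0,"dz": 0,"wx": 0,"wy": 0,"wz": 0,"grip": 60}]}}

```text
time_s: 2.1
position: [0.4449, -0.0505, 0.241]
tcp_rot: [[0.044, -0.0, 0.999], [-0.999, 0.001, 0.044], [-0.001, -1.0, -0.0]]
force: [0.1, 0.0, 0.1]
opening: 0.685
```

Emit:
{"op": "drive_tool", "data": {"commands": [{"dx": -1,"dy": 0,"dz": 0.75,"wx": 0,"wy": 0,"wz": 0,"grip": 60},{"dx": -1,"dy": 0,"dz": 0.75,"wx": 0,"wy": 0,"wz": 0,"grip": 60},{"dx": 0,"dy": 1,"dz": 0,"wx": 0,"wy": 0,"wz": 0,"grip": 60},{"dx": 0,"dy": 1,"dz": 0,"wx": 0,"wy": 0,"wz": 0,"grip": 60},{"dx": 0,"dy": 1,"dz": 0,"wx": 0,"wy": 0,"wz": 0,"grip": 60},{"dx": 0,"dy": 0,"dz": 0,"wx": 0,"wy": 0,"wz": 0,"grip": 60}]}}

```text
time_s: 2.85
position: [0.4989, 0.0287, 0.1188]
tcp_rot: [[0.038, -0.008, 0.999], [-0.999, 0.001, 0.038], [-0.001, -1.0, -0.008]]
force: [-0.2, -0.6, -0.6]
opening: 0.689
```

```bash
python3 - <<'E'
from h import *
a=[cap(n)[0] for n in("side","top")]
cv2.imwrite("pics/c2.png",np.hstack([cv2.resize(a[0][130:270,190:330],None,fx=2.8,fy=2.8,interpolation=2),cv2.resize(a[1][150:290,190:330],None,fx=2.8,fy=2.8,interpolation=2)])[:,:,::-1])
E
```

```text
(no output)
```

View pics/c2.png

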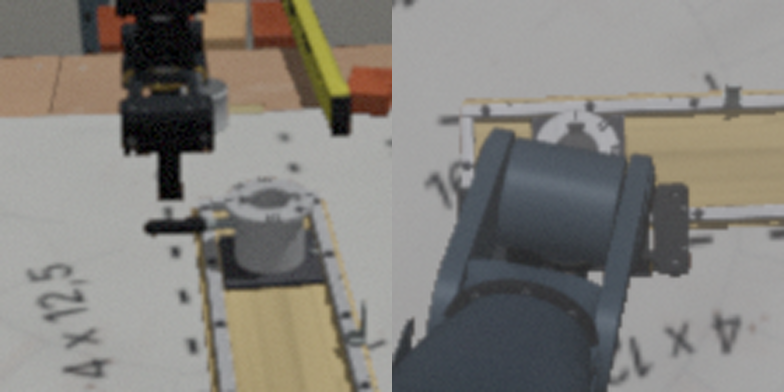

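The side crop shows the fingers at (170,190), straight above the handle grip at (175,227). I will go down and close.

Emit:
{"op": "drive_tool", "data": {"commands": [{"dx": 0,"dy": 0.8,"dz": 0.05,"wx": 0,"wy": 0,"wz": 0,"grip": 60},{"dx": 0,"dy": 0.8,"dz": 0.05,"wx": 0,"wy": 0,"wz": 0,"grip": 60},{"dx": 0,"dy": 0,"dz": 0,"wx": 0,"wy": 0,"wz": 0,"grip": 60},{"dx": 0,"dy": 0,"dz": 0,"wx": 0,"wy": 0,"wz": 0,"grip": 60}]}}

```text
time_s: 3.45
position: [0.5066, 0.0292, 0.059]
tcp_rot: [[0.039, 0.003, 0.999], [-0.999, -0.001, 0.039], [0.001, -1.0, 0.003]]
force: [0.1, -0.6, -0.1]
opening: 0.688
```

Emit:
{"op": "drive_tool", "data": {"commands": [{"dx": 0,"dy": 0,"dz": 0,"wx": 0,"wy": 0,"wz": 0,"grip": 0},{"dx": 0,"dy": 0,"dz": 0,"wx": 0,"wy": 0,"wz": 0,"grip": 0},{"dx": 0,"dy": 0,"dz": 0,"wx": 0,"wy": 0,"wz": 0,"grip": 0},{"dx": 0,"dy": 0,"dz": 0,"wx": 0,"wy": 0,"wz": 0,"grip": 0},{"dx": 0,"dy": 0,"dz": 0,"wx": 0,"wy": 0,"wz": 0,"grip": 0},{"dx": 0,"dy": 0,"dz": 0,"wx": 0,"wy": 0,"wz": 0,"grip": 0}]}}

```text
time_s: 4.2
position: [0.5054, 0.0295, 0.0572]
tcp_rot: [[0.039, -0.0, 0.999], [-0.999, -0.0, 0.039], [0.0, -1.0, -0.0]]
force: [-0.5, 0.1, 0.8]
opening: 0.172
```

Emit:
{"op": "drive_tool", "data": {"commands": [{"dx": 0.2,"dy": 0,"dz": 0,"wx": 0,"wy": 0,"wz": 0,"grip": 0},{"dx": 0.4,"dy": 0,"dz": 0,"wx": 0,"wy": 0,"wz": 0,"grip": 0},{"dx": 0.5,"dy": 0,"dz": 0,"wx": 0,"wy": 0,"wz": 0,"grip": 0},{"dx": 0.5,"dy": 0,"dz": 0,"wx": 0,"wy": 0,"wz": 0,"grip": 0},{"dx": 0.5,"dy": 0,"dz": 0,"wx": 0,"wy": 0,"wz": 0,"grip": 0},{"dx": 0.5,"dy": 0,"dz": 0,"wx": 0,"wy": 0,"wz": 0,"grip": 0},{"dx": 0.5,"dy": 0,"dz": 0,"wx": 0,"wy": 0,"wz": 0,"grip": 0},{"dx": 0.2,"dy": 0,"dz": 0,"wx": 0,"wy": 0,"wz": 0,"grip": 0}]}}

```text
time_s: 5.2
position: [0.5105, -0.1026, 0.0572]
tcp_rot: [[0.037, -0.0, 0.999], [-0.999, 0.001, 0.037], [-0.001, -1.0, -0.0]]
force: [1.9, 5.7, 2.0]
opening: 0.174
```

Emit:
{"op": "drive_tool", "data": {"commands": [{"dx": 0,"dy": 0,"dz": 0,"wx": 0,"wy": 0,"wz": 0,"grip": 0},{"dx": 0,"dy": 0,"dz": 0,"wx": 0,"wy": 0,"wz": 0,"grip": 0}]}}

```text
time_s: 5.45
position: [0.5106, -0.1026, 0.0572]
tcp_rot: [[0.039, 0.0, 0.999], [-0.999, -0.001, 0.039], [0.001, -1.0, 0.0]]
force: [-0.2, -1.8, -0.3]
opening: 0.172
```

```bash
cat > m.py <<'E'
from h import *
U,V=np.meshgrid(np.arange(560),np.arange(420))
def meas(tag):
    s=bot.read_state(); print(s["position"].round(4),s["force"].round(1))
    for n in("side","top"):
        p,d,K,T=cap(n); np.savez(f"{n}_{tag}.npz",p=p,d=d,K=K,T=T); W=world(d,K,T); X,Y,Z=np.moveaxis(W,-1,0)
        g=(X>.53)&(X<.64)&(Y<.12)&(Y>-.21)
        c=W[g&(Z>.073)&(Z<.081)]; i=W[(X>.645)&(X<.668)&(Y>-.16)&(Y<-.07)&(Z>.035)&(Z<.062)]
        for k,w in(("collar",c),("index",i)):
            if len(w)>4: r=cv2.minAreaRect((w[:,:2]*1000).astype(np.float32)); print(n,k,len(w),np.round(r[0],1),np.round(r[1],1),"zmed",np.median(w[:,2]).round(4),"y",w[:,1].min().round(4),w[:,1].max().round(4))
E
python3 - <<'E'
from m import *
meas("a")
E
```

```text
[ 0.5106 -0.1026  0.0572] [-0.2 -1.8 -0.3]
side collar 422 [ 590.6 -101.5] [82.6 78.1] zmed 0.0767 y -0.1423 -0.0581
side index 21 [ 654.8 -114.7] [13.   2.6] zmed 0.0492 y -0.1213 -0.1082
top collar 151 [604.5 -94. ] [54.6 72. ] zmed 0.076 y -0.1351 -0.0577
top index 17 [ 655.7 -109.1] [13.7  2.9] zmed 0.0526 y -0.116 -0.1023
```

Emit:
{"op": "drive_tool", "data": {"commands": [{"dx": 0.2,"dy": 0,"dz": 0,"wx": 0,"wy": 0,"wz": 0,"grip": 0},{"dx": 0.2,"dy": 0,"dz": 0,"wx": 0,"wy": 0,"wz": 0,"grip": 0},{"dx": 0,"dy": 0,"dz": 0,"wx": 0,"wy": 0,"wz": 0,"grip": 0},{"dx": 0,"dy": 0,"dz": 0,"wx": 0,"wy": 0,"wz": 0,"grip": 0}]}}

```text
time_s: 6.05
position: [0.5113, -0.1182, 0.0572]
tcp_rot: [[0.039, 0.0, 0.999], [-0.999, -0.0, 0.039], [0.0, -1.0, 0.0]]
force: [2.0, 1.0, -0.9]
opening: 0.174
```

```bash
python3 - <<'E'
from m import *
meas("b")
z=np.load("side_b.npz");p,K,T=z["p"],z["K"],z["T"]
c=T[:3,:3]@np.array([.595,-.118,.04])+T[:3,3]; u,v=(K@c)[:2]/c[2]; u,v=int(u),int(v); print(u,v)
im=cv2.resize(p[v-50:v+50,u-65:u+65],None,fx=6,fy=6,interpolation=2); print("origin",u-65,v-50)
cv2.imwrite("pics/s3.png",im[:,:,::-1])
E
```

```text
[ 0.5113 -0.1182  0.0572] [ 2.   1.  -0.9]
side collar 447 [ 592.5 -115.1] [82.6 76.6] zmed 0.0767 y -0.1563 -0.0737
side index 22 [ 654.9 -114.9] [13.1  2.5] zmed 0.0495 y -0.1215 -0.1085
top collar 164 [ 604.  -105.9] [54.  76.6] zmed 0.0762 y -0.1503 -0.0705
top index 16 [ 655.5 -108.7] [ 3.1 13.5] zmed 0.0521 y -0.1155 -0.1019
293 246
origin 228 196
```

View pics/s3.png

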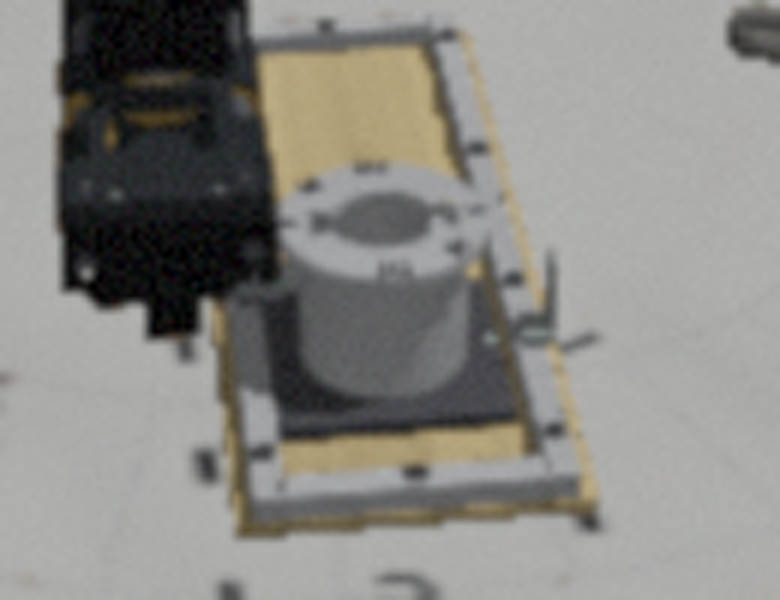

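The side crop shows the pot about level with the index plate, which is at crop (545,300). A pale mark on the foot is at (490,340) and one at the plate's base at (535,332). I will refine this from fits to the collar and the foot edge.

```bash
python3 - <<'E'
from m import *
z=np.load("side_b.npz");p,d,K,T=[z[k] for k in "pdKT"]; W=world(d,K,T)
hsv=cv2.cvtColor(p,cv2.COLOR_RGB2HSV).astype(int); g=hsv[...,2]
# foot front edge: per column lower dark->wood edge ; foot bottom z=.008
def edge(col,r0,r1):
    x=cv2.GaussianBlur(p,(3,3),0)[r0:r1,col,0].astype(int); k=np.argmax(np.diff(x)); 
    a=np.diff(x)[max(k-1,0):k+2]; return r0+k+.5+ (np.dot(a,np.arange(len(a)))/a.sum()-1)
Q=np.array([onplane(c,edge(c,258,277),.008,K,T) for c in range(278,313,3)]); c=np.polyfit(Q[:,0],Q[:,1],1)
print("foot bottom edge: slope deg",np.degrees(np.arctan(c[0])).round(2),"y at .595:",np.polyval(c,.595).round(4),"res",(Q[:,1]-np.polyval(c,Q[:,0])).round(4))
print("pot y by foot",np.polyval(c,.595)+.045)
# collar side: ellipse via outer points? use mean of depth points per-angle: circle fit to rim
X,Y,Z=np.moveaxis(W,-1,0); m=((X-.5925)**2+(Y+.1151)**2<.05**2)&(Z>.07)
cn,_=cv2.findContours(m.astype(np.uint8),0,1); cn=max(cn,key=len)[:,0,:]
R=np.array([onplane(u,v,.076,K,T)[:2] for u,v in cn])
from scipy.optimize import least_squares
f=lambda q:np.hypot(*(R-q[:2]).T)-q[2]
s=least_squares(f,[.59,-.115,.04],loss="soft_l1",f_scale=.001); print("collar circle",s.x.round(4))
print(R.min(0),R.max(0))
# plate pixels
pm=(X>.642)&(X<.672)&(Y>-.13)&(Y<-.098)&(Z>.022)&(Z<.062)
for v,u in np.argwhere(pm): print(u,v,W[v,u].round(4),p[v,u],end=";")
print()
for v in range(248,258): print(v,[int(g[v,u]) for u in range(306,330)])
E
```

```text
foot bottom edge: slope deg 3.9 y at .595: -0.1568 res [-0.0001 -0.0008  0.001   0.0007 -0.0001 -0.0009  0.0001  0.0007 -0.0001
 -0.0009  0.0002  0.0004]
pot y by foot -0.11183942980136778
collar circle [ 0.5907 -0.117   0.041 ]
[ 0.55363984 -0.15852522] [ 0.6309477 -0.0743836]
319 237 [ 0.6541 -0.1105  0.0575] [155 156 153];320 237 [ 0.6566 -0.1085  0.0561] [164 162 157];319 238 [ 0.6537 -0.1138  0.057 ] [136 140 138];320 238 [ 0.6562 -0.1122  0.0559] [150 152 149];319 239 [ 0.6536 -0.1154  0.0554] [125 127 128];320 239 [ 0.6557 -0.1168  0.0562] [139 143 141];319 240 [ 0.6535 -0.1167  0.0535] [115 116 115];320 240 [ 0.6553 -0.1202  0.0558] [123 127 125];319 241 [ 0.6536 -0.116   0.0503] [107 109 110];320 241 [ 0.6556 -0.1181  0.0516] [119 121 119];319 242 [ 0.6534 -0.1178  0.0488] [111 112 112];320 242 [ 0.6555 -0.1201  0.0502] [120 121 119];319 243 [ 0.6534 -0.1188  0.0467] [108 110 109];320 243 [ 0.6553 -0.1215  0.0485] [118 119 118];319 244 [ 0.6536 -0.1175  0.0431] [100  98  92];320 244 [ 0.6556 -0.12    0.0447] [115 118 115];319 245 [ 0.6535 -0.1183  0.0409] [97 93 85];320 245 
[... 2530 characters left out ...]
[80, 76, 95, 128, 120, 95, 82, 87, 101, 104, 108, 106, 105, 109, 131, 156, 157, 142, 125, 112, 111, 136, 155, 169]
253 [82, 74, 85, 100, 96, 83, 90, 99, 122, 117, 109, 111, 114, 136, 142, 131, 118, 114, 116, 125, 140, 156, 166, 172]
254 [80, 77, 77, 80, 78, 84, 91, 94, 127, 150, 153, 150, 154, 169, 168, 139, 124, 139, 156, 162, 171, 173, 171, 173]
255 [84, 75, 74, 78, 78, 79, 84, 89, 119, 159, 166, 165, 167, 177, 182, 172, 160, 164, 170, 175, 175, 175, 176, 173]
256 [80, 76, 80, 76, 67, 68, 73, 88, 111, 155, 166, 166, 163, 169, 175, 173, 171, 175, 173, 172, 172, 172, 171, 173]
257 [78, 76, 78, 74, 77, 71, 78, 90, 104, 145, 166, 163, 165, 159, 161, 161, 170, 171, 174, 174, 173, 174, 173, 172]
```

```bash
python3 - <<'E'
from m import *
z=np.load("side_b.npz");p,d,K,T=[z[k] for k in "pdKT"]; W=world(d,K,T); g=p.mean(2)
def cen(u0,u1,v0,v1):
    w=g[v0:v1,u0:u1]; w=np.clip(w-np.median(w)-3,0,None); V,U=np.mgrid[v0:v1,u0:u1]; return (w*U).sum()/w.sum(),(w*V).sum()/w.sum()
a=cen(307,312,249,255); print("foot mark",a,onplane(*a,.016,K,T),W[250:254,308:311].mean((0,1)))
w=g[249:254,315:319].mean(1)-90; w=w.clip(0); w[-1]=0; v=(w*np.arange(249,254)).sum()/w.sum()
for h in(.0225,.0245,.026): print("plate mark",v,h,onplane(316.5,v,h,K,T))
print(W[249:253,315:319].reshape(-1,3).mean(0))
E
```

```text
foot mark (np.float64(309.39309683604984), np.float64(251.99904122722916)) [ 0.63257839 -0.10894179  0.016     ] [ 0.63154427 -0.11011951  0.01829461]
plate mark 251.1396731054978 0.0225 [ 0.64831902 -0.11590674  0.0225    ]
plate mark 251.1396731054978 0.0245 [ 0.64800044 -0.11875428  0.0245    ]
plate mark 251.1396731054978 0.026 [ 0.6477615  -0.12088994  0.026     ]
[nan nan nan]
```

```bash
python3 - <<'E'
from m import *
from scipy.optimize import least_squares
for t in("top0","top_b"):
    z=np.load(t+".npz");p,d,K,T=[z[k] for k in "pdKT"]; W=world(d,K,T); X,Y,Z=np.moveaxis(W,-1,0)
    m=(X>.54)&(X<.64)&(Y>-.17)&(Y<.09)&(Z>.068)&(Z<.085)
    if t=="top_b": m&=(X>.578)
    cn,_=cv2.findContours(m.astype(np.uint8),0,1); cn=max(cn,key=len)[:,0,:]
    R=np.array([onplane(u,v,.076,K,T)[:2] for u,v in cn])
    if t=="top_b": R=R[R[:,0]>.59]
    s=least_squares(lambda q:np.hypot(*(R-q).T)-.0395,[.59,R[:,1].mean()],loss="soft_l1",f_scale=.001); print(t,len(R),s.x.round(4),np.abs(s.fun).mean().round(4))
    i=(X>.64)&(X<.67)&(Y>-.13)&(Y<-.09)&(Z>.035)&(Z<.062); print("plate",np.ptp(np.argwhere(i),0)+1,W[i].mean(0).round(4), [onplane(*q,.056,K,T).round(4) for q in (np.argwhere(i).mean(0)[::-1],)])
cv2.imwrite("pics/t3.png",cv2.resize(p[165:245,270:350],None,fx=7,fy=7,interpolation=2)[:,:,::-1])
E
```

```text
top0 86 [0.5866 0.0363] 0.0007
plate [3 6] [ 0.6555 -0.1087  0.049 ] [array([ 0.6541, -0.1082,  0.056 ])]
top_b 79 [ 0.5888 -0.1104] 0.0049
plate [3 6] [ 0.6554 -0.1085  0.0506] [array([ 0.6543, -0.1081,  0.056 ])]
```

View pics/t3.png

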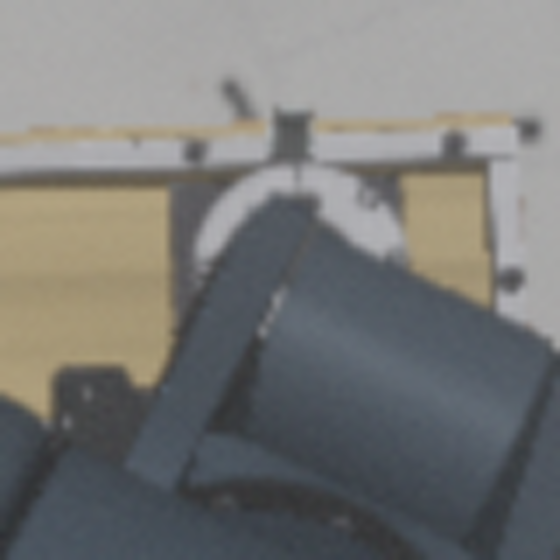

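The top crop shows the plate at u≈292 and the pot's far slot rib at u≈298. Corrected for parallax and yaw, they are aligned to within 1 mm, so the pot stands at the index. I will release, lift and go to the lid.

Emit:
{"op": "drive_tool", "data": {"commands": [{"dx": 0,"dy": 0,"dz": 0,"wx": 0,"wy": 0,"wz": 0,"grip": 50},{"dx": 0,"dy": 0,"dz": 0,"wx": 0,"wy": 0,"wz": 0,"grip": 50},{"dx": 0,"dy": 0,"dz": 0,"wx": 0,"wy": 0,"wz": 0,"grip": 50},{"dx": 0,"dy": -0.5,"dz": 0,"wx": 0,"wy": 0,"wz": 0,"grip": 50},{"dx": 0,"dy": -1,"dz": 0,"wx": 0,"wy": 0,"wz": 0,"grip": 50},{"dx": 0,"dy": -1,"dz": 0,"wx": 0,"wy": 0,"wz": 0,"grip": 50},{"dx": 0,"dy": -0.5,"dz": 0,"wx": 0,"wy": 0,"wz": 0,"grip": 50},{"dx": 0,"dy": 0,"dz": 0,"wx": 0,"wy": 0,"wz": 0,"grip": 50}]}}

```text
time_s: 7.15
position: [0.512, -0.1188, 0.1788]
tcp_rot: [[0.038, 0.004, 0.999], [-0.999, -0.002, 0.038], [0.002, -1.0, 0.004]]
force: [-0.4, 0.5, 0.1]
opening: 0.574
```

Emit:
{"op": "drive_tool", "data": {"commands": [{"dx": 0.94,"dy": 0,"dz": -0.2,"wx": 0,"wy": 0,"wz": 0,"grip": 50},{"dx": 0.94,"dy": 0,"dz": -0.2,"wx": 0,"wy": 0,"wz": 0,"grip": 50},{"dx": 0.94,"dy": 0,"dz": -0.2,"wx": 0,"wy": 0,"wz": 0,"grip": 50},{"dx": 0.94,"dy": 0,"dz": -0.2,"wx": 0,"wy": 0,"wz": 0,"grip": 50},{"dx": 0.94,"dy": 0,"dz": -0.2,"wx": 0,"wy": 0,"wz": 0,"grip": 50},{"dx": 0.94,"dy": 0,"dz": -0.2,"wx": 0,"wy": 0,"wz": 0,"grip": 50},{"dx": 0,"dy": 0,"dz": 0,"wx": 0,"wy": 0.1,"wz": 0,"grip": 50},{"dx": 0,"dy": 0,"dz": 0,"wx": 0,"wy": 0,"wz": 0,"grip": 50}]}}

```text
time_s: 8.15
position: [0.4709, -0.3454, 0.1755]
tcp_rot: [[-0.118, -0.002, 0.993], [-0.993, 0.003, -0.118], [-0.002, -1.0, -0.003]]
force: [0.3, 0.8, 0.7]
opening: 0.575
```

```bash
python3 - <<'E'
from m import *
from scipy.optimize import least_squares
s=bot.read_state(); print(s["position"].round(4),s["tcp_rot"].round(4).tolist(),s["joint_positions"].round(1),s["opening"])
for t in("top","side"):
    p,d,K,T=cap(t); np.savez(t+"_c.npz",p=p,d=d,K=K,T=T); W=world(d,K,T); X,Y,Z=np.moveaxis(W,-1,0)
    m=(X>.54)&(X<.64)&(Y>-.17)&(Y<-.06)&(Z>.068)&(Z<.085); print(t,m.sum())
    if m.sum()<50: continue
    cn,_=cv2.findContours(m.astype(np.uint8),0,1); cn=max(cn,key=len)[:,0,:]
    R=np.array([onplane(u,v,.076,K,T)[:2] for u,v in cn])
    q=least_squares(lambda q:np.hypot(*(R-q).T)-.0395,[.59,-.115],loss="soft_l1",f_scale=.001); print(q.x.round(4),np.abs(q.fun).mean().round(4))
    i=(X>.64)&(X<.67)&(Y>-.14)&(Y<-.09)&(Z>.035)&(Z<.062); print("plate",W[i].mean(0).round(4))
    if t=="top": A=cv2.resize(p[160:250,265:355],None,fx=4.4,fy=4.4,interpolation=2)
    else: A=np.hstack([A,cv2.resize(p[250:340,180:270],None,fx=4.4,fy=4.4,interpolation=2)])
cv2.imwrite("pics/c4.png",A[:,:,::-1])
E
```

```text
[ 0.4709 -0.3454  0.1755] [[-0.1176, -0.0023, 0.9931], [-0.9931, 0.0025, -0.1176], [-0.0022, -1.0, -0.0026]] [-47.2  31.9  91.6   0.   56.7  49.5] 0.574537008581356
top 531
[ 0.5923 -0.1103] 0.0008
plate [ 0.6555 -0.1087  0.0491]
side 511
[ 0.5909 -0.1176] 0.0016
plate [ 0.6546 -0.1177  0.0493]
```

View pics/c4.png

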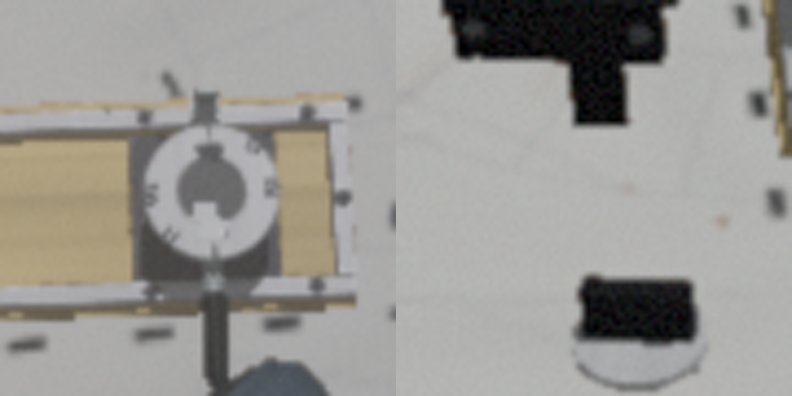

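The left panel shows the pot level with the plate, its collar centre at (211,190), with the slots in line with the handle. The right panel shows a finger at x≈600 and the wing centre at x≈638. I will compare their projections exactly.

```bash
python3 - <<'E'
from m import *
z=np.load("side_c.npz");p,d,K,T=[z[k] for k in "pdKT"]; W=world(d,K,T)
def pr(P): c=T[:3,:3]@np.array(P)+T[:3,3]; return ((K@c)[:2]/c[2]).round(1)
print("tip proj",pr([.4709,-.3454,.1565]),pr([.4709,-.3454,.1755]), "lid proj",pr([.4711,-.3455,.047]),pr([.4711,-.345,.03]))
g=p.max(2)
for v in(268,272,276,316,320,324):
    r=np.where(g[v,205:265]<70)[0]+205; print(v,r.min(),r.max(),r.mean())
m=(g<70); b=m&False; b[266:277,215:245]=True; w=W[m&b]; print("finger pts",np.nanmedian(w,0),np.nanmin(w,0),np.nanmax(w,0))
z=np.load("top_c.npz");
E
```

```text
tip proj [229.8 267.4] [229.  258.6] lid proj [234.2 315. ] [234.9 321.6]
268 220 231 225.5
272 220 262 228.30769230769232
276 221 231 226.0
316 222 246 234.0
320 223 247 235.0
324 222 247 234.5
finger pts [ 0.46705156 -0.37974729  0.17472015] [ 0.45713391 -0.38422146  0.16265466] [ 0.47686345 -0.37621229  0.18727981]
```

The side camera agrees with the arm in x (finger at 0.4671 measured, 0.4674 expected), so the TCP is centred on the wing. I will descend and grip.

Emit:
{"op": "drive_tool", "data": {"commands": [{"dx": 0,"dy": 1,"dz": 0,"wx": 0,"wy": 0,"wz": 0,"grip": 50},{"dx": 0,"dy": 1,"dz": 0,"wx": 0,"wy": 0,"wz": 0,"grip": 50},{"dx": 0,"dy": 0.7,"dz": 0,"wx": 0,"wy": 0,"wz": 0,"grip": 50},{"dx": 0,"dy": 0.4,"dz": 0,"wx": 0,"wy": 0,"wz": 0,"grip": 50},{"dx": 0,"dy": 0.15,"dz": 0,"wx": 0,"wy": 0,"wz": 0,"grip": 50},{"dx": 0,"dy": 0,"dz": 0,"wx": 0,"wy": 0,"wz": 0,"grip": 50},{"dx": 0,"dy": 0,"dz": 0,"wx": 0,"wy": 0,"wz": 0,"grip": 50}]}}

```text
time_s: 9.12
position: [0.4725, -0.3461, 0.0483]
tcp_rot: [[-0.118, 0.001, 0.993], [-0.993, -0.002, -0.118], [0.001, -1.0, 0.002]]
force: [-0.4, -0.7, -0.2]
opening: 0.571
```

Emit:
{"op": "drive_tool", "data": {"commands": [{"dx": 0,"dy": 0,"dz": 0,"wx": 0,"wy": 0,"wz": 0,"grip": 0},{"dx": 0,"dy": 0,"dz": 0,"wx": 0,"wy": 0,"wz": 0,"grip": 0},{"dx": 0,"dy": 0,"dz": 0,"wx": 0,"wy": 0,"wz": 0,"grip": 0},{"dx": 0,"dy": 0,"dz": 0,"wx": 0,"wy": 0,"wz": 0,"grip": 0},{"dx": 0,"dy": 0,"dz": 0,"wx": 0,"wy": 0,"wz": 0,"grip": 0},{"dx": 0,"dy": 0,"dz": 0,"wx": 0,"wy": 0,"wz": 0,"grip": 0}]}}

```text
time_s: 9.88
position: [0.4718, -0.3453, 0.0472]
tcp_rot: [[-0.118, -0.0, 0.993], [-0.993, 0.001, -0.118], [-0.0, -1.0, -0.0]]
force: [-0.7, 0.8, 0.2]
opening: 0.133
```

Emit:
{"op": "drive_tool", "data": {"commands": [{"dx": 0,"dy": -0.5,"dz": 0,"wx": 0,"wy": 0,"wz": 0,"grip": 0},{"dx": 0,"dy": -1,"dz": 0,"wx": 0,"wy": 0,"wz": 0,"grip": 0},{"dx": 0,"dy": -1,"dz": 0,"wx": 0,"wy": 0,"wz": 0,"grip": 0},{"dx": 0,"dy": -0.5,"dz": 0,"wx": 0,"wy": -0.05,"wz": 0,"grip": 0},{"dx": 0,"dy": 0,"dz": 0,"wx": 0,"wy": -0.05,"wz": 0,"grip": 0},{"dx": 0,"dy": 0,"dz": 0,"wx": 0,"wy": 0,"wz": 0,"grip": 0}]}}

```text
time_s: 10.62
position: [0.4717, -0.3455, 0.1673]
tcp_rot: [[0.038, -0.0, 0.999], [-0.999, -0.0, 0.038], [0.0, -1.0, -0.0]]
force: [-0.4, 0.8, -1.8]
opening: 0.137
```

Emit:
{"op": "drive_tool", "data": {"commands": [{"dx": -0.7,"dy": 0,"dz": 0.4,"wx": 0,"wy": 0,"wz": 0,"grip": 0},{"dx": -0.7,"dy": 0,"dz": 0.4,"wx": 0,"wy": 0,"wz": 0,"grip": 0},{"dx": -0.7,"dy": 0,"dz": 0.4,"wx": 0,"wy": 0,"wz": 0,"grip": 0},{"dx": -0.7,"dy": 0,"dz": 0.4,"wx": 0,"wy": 0,"wz": 0,"grip": 0},{"dx": -0.7,"dy": 0,"dz": 0.4,"wx": 0,"wy": 0,"wz": 0,"grip": 0},{"dx": -0.7,"dy": 0,"dz": 0.4,"wx": 0,"wy": 0,"wz": 0,"grip": 0},{"dx": -0.7,"dy": 0,"dz": 0.4,"wx": 0,"wy": 0,"wz": 0,"grip": 0},{"dx": -0.7,"dy": 0,"dz": 0.4,"wx": 0,"wy": 0,"wz": 0,"grip": 0}]}}

```text
time_s: 11.62
position: [0.5911, -0.1157, 0.1664]
tcp_rot: [[0.037, -0.002, 0.999], [-0.999, 0.001, 0.037], [-0.001, -1.0, -0.002]]
force: [1.3, -0.7, -0.7]
opening: 0.136
```

Emit:
{"op": "drive_tool", "data": {"commands": [{"dx": 0,"dy": 0,"dz": 0,"wx": 0,"wy": 0,"wz": 0,"grip": 0},{"dx": 0,"dy": 0,"dz": 0,"wx": 0,"wy": 0,"wz": 0,"grip": 0}]}}

```text
time_s: 11.88
position: [0.5906, -0.117, 0.1666]
tcp_rot: [[0.038, -0.001, 0.999], [-0.999, -0.0, 0.038], [-0.0, -1.0, -0.001]]
force: [0.5, -0.3, -0.9]
opening: 0.137
```

```bash
python3 - <<'E'
from m import *
s=bot.read_state(); print(s["position"].round(4),s["tcp_rot"].round(4).tolist(),s["opening"])
p,d,K,T=cap("side"); W=world(d,K,T); X,Y,Z=np.moveaxis(W,-1,0)
z0=s["position"][2]-.0472
for n,a,b in(("disc",z0+.011,z0+.023),("collar",.072,.081)):
    m=(X>.54)&(X<.65)&(Y>-.19)&(Y<-.06)&(Z>a)&(Z<b); w=W[m]; r=cv2.minAreaRect((w[:,:2]*1000).astype(np.float32)); print(n,m.sum(),w.mean(0).round(4),np.round(r[0],1),np.round(r[1],1),"x",w[:,0].min(),w[:,0].max())
cv2.imwrite("pics/s5.png",cv2.resize(p[180:280,240:350],None,fx=6,fy=6,interpolation=2)[:,:,::-1])
E
```

```text
[ 0.5906 -0.117   0.1666] [[0.0384, -0.0014, 0.9993], [-0.9993, -0.0, 0.0384], [-0.0001, -1.0, -0.0014]] 0.13685666646781036
disc 204 [ 0.5887 -0.1327  0.1389] [ 587.3 -128.5] [43.1 57.2] x 0.5599892348119913 0.6169991422009987
collar 471 [ 0.5911 -0.1188  0.0765] [ 591.1 -116.2] [80.  79.2] x 0.5516868036175968 0.6309636161409299
```

View pics/s5.png

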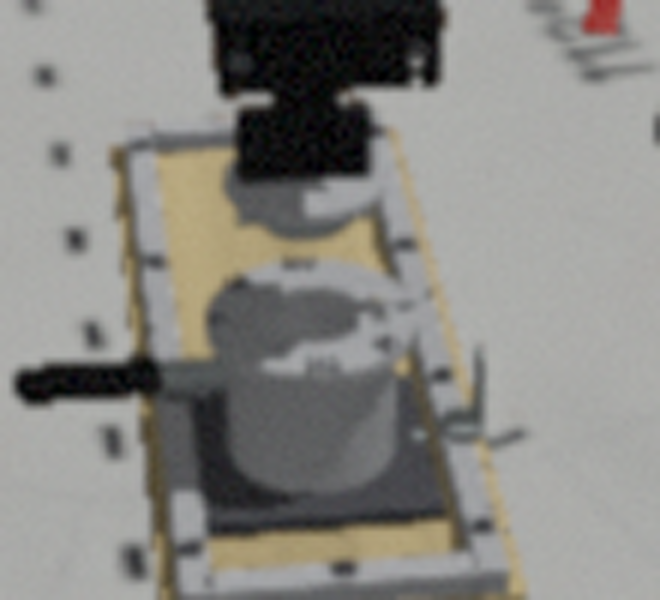

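The side crop shows the lid upright at (300,195) over the pot's mouth at (310,320). The disc is about 2 mm short in x and 1.5 mm off in y relative to the collar. I will correct that and start down.

Emit:
{"op": "drive_tool", "data": {"commands": [{"dx": -0.04,"dy": 0.3,"dz": 0.05,"wx": 0,"wy": 0,"wz": 0,"grip": 0},{"dx": 0,"dy": 0.4,"dz": 0,"wx": 0,"wy": 0,"wz": 0,"grip": 0},{"dx": 0,"dy": 0.2,"dz": 0,"wx": 0,"wy": 0,"wz": 0,"grip": 0},{"dx": 0,"dy": 0,"dz": 0,"wx": 0,"wy": 0,"wz": 0,"grip": 0},{"dx": 0,"dy": 0,"dz": 0,"wx": 0,"wy": 0,"wz": 0,"grip": 0}]}}

```text
time_s: 12.55
position: [0.5933, -0.1153, 0.1313]
tcp_rot: [[0.039, 0.0, 0.999], [-0.999, -0.0, 0.039], [0.0, -1.0, 0.0]]
force: [-0.5, -0.6, -0.2]
opening: 0.136
```

Emit:
{"op": "drive_tool", "data": {"commands": [{"dx": 0,"dy": 0.1,"dz": 0,"wx": 0,"wy": 0,"wz": 0,"grip": 0},{"dx": 0,"dy": 0.1,"dz": 0,"wx": 0,"wy": 0,"wz": 0,"grip": 0},{"dx": 0,"dy": 0,"dz": 0,"wx": 0,"wy": 0,"wz": 0,"grip": 0}]}}

```text
time_s: 12.92
position: [0.5928, -0.115, 0.1229]
tcp_rot: [[0.039, -0.001, 0.999], [-0.999, 0.0, 0.039], [-0.0, -1.0, -0.001]]
force: [0.5, -0.1, -1.2]
opening: 0.135
```

No contact yet at the rim height. I will continue in small steps.

Emit:
{"op": "drive_tool", "data": {"commands": [{"dx": 0,"dy": 0.06,"dz": 0,"wx": 0,"wy": 0,"wz": 0,"grip": 0},{"dx": 0,"dy": 0.05,"dz": 0,"wx": 0,"wy": 0,"wz": 0,"grip": 0},{"dx": 0,"dy": 0,"dz": 0,"wx": 0,"wy": 0,"wz": 0,"grip": 0}]}}

```text
time_s: 13.3
position: [0.5929, -0.1151, 0.1186]
tcp_rot: [[0.039, -0.0, 0.999], [-0.999, 0.0, 0.039], [-0.0, -1.0, -0.0]]
force: [-0.3, 0.6, -1.5]
opening: 0.136
```

Emit:
{"op": "drive_tool", "data": {"commands": [{"dx": 0,"dy": 0.06,"dz": 0,"wx": 0,"wy": 0,"wz": 0,"grip": 0},{"dx": 0,"dy": 0.05,"dz": 0,"wx": 0,"wy": 0,"wz": 0,"grip": 0},{"dx": 0,"dy": 0,"dz": 0,"wx": 0,"wy": 0,"wz": 0,"grip": 0}]}}

```text
time_s: 13.68
position: [0.5929, -0.1151, 0.1142]
tcp_rot: [[0.039, -0.0, 0.999], [-0.999, 0.0, 0.039], [-0.0, -1.0, -0.0]]
force: [0.3, 0.1, -2.1]
opening: 0.137
```

Emit:
{"op": "drive_tool", "data": {"commands": [{"dx": 0,"dy": 0.06,"dz": 0,"wx": 0,"wy": 0,"wz": 0,"grip": 0},{"dx": 0,"dy": 0.04,"dz": 0,"wx": 0,"wy": 0,"wz": 0,"grip": 0},{"dx": 0,"dy": 0,"dz": 0,"wx": 0,"wy": 0,"wz": 0,"grip": 0}]}}

```text
time_s: 14.05
position: [0.593, -0.1151, 0.1103]
tcp_rot: [[0.039, -0.0, 0.999], [-0.999, 0.0, 0.039], [-0.0, -1.0, -0.0]]
force: [0.5, -0.3, -1.0]
opening: 0.135
```

Emit:
{"op": "drive_tool", "data": {"commands": [{"dx": 0,"dy": 0.025,"dz": 0,"wx": 0,"wy": 0,"wz": 0,"grip": 0},{"dx": 0,"dy": 0,"dz": 0,"wx": 0,"wy": 0,"wz": 0,"grip": 0}]}}

```text
time_s: 14.3
position: [0.593, -0.1152, 0.1094]
tcp_rot: [[0.039, -0.0, 0.999], [-0.999, 0.0, 0.039], [-0.0, -1.0, -0.0]]
force: [-0.0, 0.1, -1.1]
opening: 0.132
```

Emit:
{"op": "drive_tool", "data": {"commands": [{"dx": 0,"dy": 0.015,"dz": 0,"wx": 0,"wy": 0,"wz": 0,"grip": 0},{"dx": 0,"dy": 0,"dz": 0,"wx": 0,"wy": 0,"wz": 0,"grip": 0},{"dx": 0,"dy": 0,"dz": 0,"wx": 0,"wy": 0,"wz": 0,"grip": 0}]}}

```text
time_s: 14.68
position: [0.5932, -0.1152, 0.1092]
tcp_rot: [[0.039, 0.0, 0.999], [-0.999, -0.0, 0.039], [0.0, -1.0, 0.0]]
force: [-0.3, 0.9, 1.6]
opening: 0.132
```

Emit:
{"op": "drive_tool", "data": {"commands": [{"dx": 0,"dy": 0.015,"dz": 0,"wx": 0,"wy": 0,"wz": 0,"grip": 0},{"dx": 0,"dy": 0,"dz": 0,"wx": 0,"wy": 0,"wz": 0,"grip": 0},{"dx": 0,"dy": 0,"dz": 0,"wx": 0,"wy": 0,"wz": 0,"grip": 0}]}}

```text
time_s: 15.05
position: [0.5932, -0.1151, 0.1091]
tcp_rot: [[0.039, 0.0, 0.999], [-0.999, -0.0, 0.039], [0.0, -1.0, 0.0]]
force: [-2.3, 1.2, 6.9]
opening: 0.135
```

The lid is seated: z is 0.109 as predicted, with light contact of 7 N. I will ease off slightly and twist clockwise.

Emit:
{"op": "drive_tool", "data": {"commands": [{"dx": 0,"dy": -0.01,"dz": 0,"wx": 0,"wy": 0.03,"wz": 0,"grip": 0},{"dx": 0,"dy": 0,"dz": 0,"wx": 0,"wy": 0.05,"wz": 0,"grip": 0},{"dx": 0,"dy": 0,"dz": 0,"wx": 0,"wy": 0.05,"wz": 0,"grip": 0},{"dx": 0,"dy": 0,"dz": 0,"wx": 0,"wy": 0.05,"wz": 0,"grip": 0},{"dx": 0,"dy": 0,"dz": 0,"wx": 0,"wy": 0.05,"wz": 0,"grip": 0},{"dx": 0,"dy": 0,"dz": 0,"wx": 0,"wy": 0,"wz": 0,"grip": 0}]}}

```text
time_s: 15.8
position: [0.5939, -0.1149, 0.1092]
tcp_rot: [[-0.316, 0.002, 0.949], [-0.949, 0.0, -0.316], [-0.001, -1.0, 0.002]]
force: [0.9, 1.8, 2.8]
opening: 0.135
```

```bash
python3 -c "
from h import *
s=bot.read_state();print(s['position'],s['force'],s['moment'],s['joint_positions'].round(1))"
```

```text
[ 0.59387861 -0.11493202  0.10917118] [0.9277973  1.76998399 2.77820434] [ 0.33706364 -0.05333544 -0.00298922] [-21.5  38.5  91.3   0.1  50.1  86.9]
```

Emit:
{"op": "drive_tool", "data": {"commands": [{"dx": 0,"dy": 0,"dz": 0,"wx": 0,"wy": 0.05,"wz": 0,"grip": 0},{"dx": 0,"dy": 0,"dz": 0,"wx": 0,"wy": 0.05,"wz": 0,"grip": 0},{"dx": 0,"dy": 0,"dz": 0,"wx": 0,"wy": 0.05,"wz": 0,"grip": 0},{"dx": 0,"dy": 0,"dz": 0,"wx": 0,"wy": 0.05,"wz": 0,"grip": 0},{"dx": 0,"dy": 0,"dz": 0,"wx": 0,"wy": 0.05,"wz": 0,"grip": 0},{"dx": 0,"dy": 0,"dz": 0,"wx": 0,"wy": 0.02,"wz": 0,"grip": 0},{"dx": 0,"dy": 0,"dz": 0,"wx": 0,"wy": 0,"wz": 0,"grip": 0},{"dx": 0,"dy": 0,"dz": 0,"wx": 0,"wy": 0,"wz": 0,"grip": 0}]}}

```text
time_s: 16.8
position: [0.5937, -0.1153, 0.1091]
tcp_rot: [[-0.679, 0.002, 0.734], [-0.734, -0.0, -0.679], [-0.001, -1.0, 0.001]]
force: [1.3, 1.6, 5.5]
opening: 0.136
```

```bash
python3 - <<'E'
from m import *
s=bot.read_state();print(s['position'],s['force'],s['moment'],s['opening'],np.degrees(np.arctan2(s['tcp_rot'][1,0],s['tcp_rot'][0,0])))
meas("d")
z=np.load("side_d.npz");p=z["p"];q=np.load("top_d.npz")["p"]
a=cv2.resize(p[185:285,240:350],None,fx=4.3,fy=4.3,interpolation=2);b=cv2.resize(q[165:245,275:350],None,fx=4.3,fy=5.375,interpolation=2)
cv2.imwrite("pics/s6.png",np.hstack([a,b])[:,:,::-1])
E
```

```text
[ 0.59370271 -0.11526978  0.10910746] [1.30266549 1.61061805 5.46603975] [ 0.27998974 -0.15289158  0.07726913] 0.1359884497233079 -132.73816109927432
[ 0.5937 -0.1153  0.1091] [1.3 1.6 5.5]
side collar 292 [ 591.2 -120.3] [70.7 79. ] zmed 0.0773 y -0.1557 -0.0844
side index 22 [ 654.9 -114.3] [16.   2.6] zmed 0.0479 y -0.1223 -0.1064
```

View pics/s6.png

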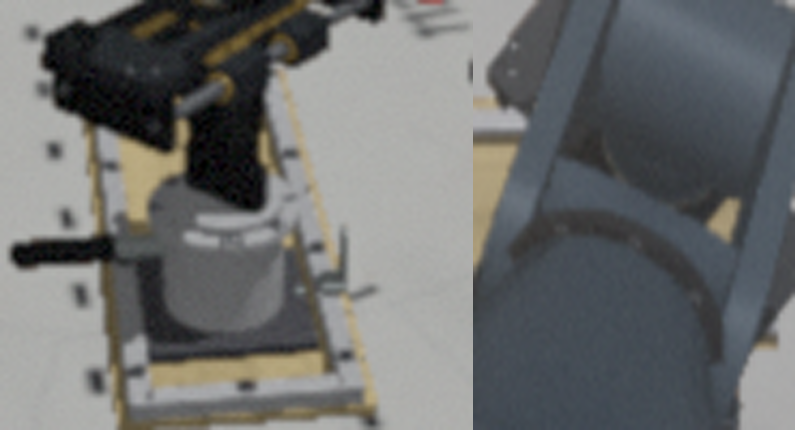

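The side crop shows the lid seated and gripped at (235,195) and turned clockwise. The pot and its handle (at about (60,250)) have not moved. The arm hides the mouth from the top camera. The turn is 44.9° and the forces are small, so I am handing in.

```bash
python3 -c "
from rig import workorder
print(workorder.hand_in())"
```

```text
the job is handed in; nothing more can be done
None
```

The job is handed in after about 17 s of robot time. The pot stands at the index plate, and the lid is seated and turned to the half-way mark with its wing still gripped.

- **Pot:** I slid it about 148 mm by its handle without lifting it. The top view puts it within about 1 mm of the index. Twisting the lid did not shift it: the collar's near edge and the handle read the same in the side view afterwards.
- **Lid:** It dropped in with no jamming and seated at a tool height of 109 mm, as predicted. I then turned it clockwise, and the arm measured 44.9°.
- **Catch:** That angle is below the 53° where a lug first meets the catch pin. At the end the wrist force was about 6 N and the twisting moment under 0.1 N m, so there was no sign of a click.

**Disagreements and limits:**
- The two cameras differed by about 5–7 mm in y, more than their stated 2 mm. I settled y from the grip on the handle.
- Side-view estimates from the foot edge and the marks at the plate's base disagreed with the top view by several mm, because they depend heavily on the assumed heights. I relied on the top view.
- The arm hid the collar's ribs at the end, so the half-way turn is confirmed by the arm's own angle, not by sight of the two ribs.

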